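# Exercise the two spring corners of the inspection mirror mount

## Task

Work the springs of the inspection mirror's mount before the shift. With closed fingertips press the round pad straight down until its pointer stands level with its index on the scale, keep it there for a second without going well past, and let the corner spring right back up; then do the same with the square pad. Grip or lift nothing, do not touch the mirror, and leave the index clips and everything standing around where they are.

Things in the scene. Friction and masses are not known exactly. Their poses are not given: they have to be found in the camera images.
- mount: mirror mount, fixed to the worktop: grey L-shaped base 10 mm thick, above it an L-shaped aluminium tilt plate. Origin on the worktop midway between the two pads, z up. In its frame the pivot (steel ball at the bend of the L) is at x +55, y +55 mm, the round pad at -55, +55, the square pad at +55, -55. Yaw varies by up to 0.45 rad. Its parts reach about 165 mm from the origin.
- round_pad: round pad, 30 mm across, dark steel, 10 mm high, on the front left (near the robot) corner of the tilt plate. Origin at the centre of its underside, z = the plate's normal. At rest it is level, its top face 74 mm above the worktop. Pressed straight down, it sinks about 0.64 mm for each mm its pointer sinks; 3 to 8 N hold it at the depths wanted. Nothing taller than 77 mm stands within 100 mm.
- round_pointer (a point): tip of the round pad's pointer, a dark wire 3 mm thick fixed to the plate, which runs out past the pad and ends before a white upright scale (44 mm wide, black ticks 5 mm apart, top 77 mm above the worktop). At rest the tip is 60 mm above the worktop; pressing the pad lowers it, by about 44 mm at the stop.
- round_index_point (a point): inner end of the round pad's index: the mark. A steel clip on the outer edge of that scale, with a flat finger 3.5 mm thick pointing level at the pointer's path. It stands 15 to 32 mm below the resting tip, differently each time. The pointer is at the mark when tip and finger are at one height (gap between their ends about 3 mm).
- tilt_round (a joint): tilt of the plate by the round pad, rad: 0 at rest, grows as the pad is pressed, stop at 0.26; the axis runs from the pivot through the square pad, 110 mm from the round pad and 173 mm from the round pointer's tip. A spring of 4 N m/rad brings it back to within 0.01 of 0 when let go. Pressing the middle of the square pad hardly changes it.
- square_pad: square pad, 30 x 30 mm, dark steel, 10 mm high, on the rear right (away from the robot) corner of the tilt plate. Origin at the centre of its underside, z = the plate's normal. At rest it is level, its top face 74 mm above the worktop. Pressed straight down, it sinks about 0.64 mm for each mm its pointer sinks; 3 to 8 N hold it at the depths wanted. Nothing taller than 77 mm stands within 100 mm.
- square_pointer (a point): tip of the square pad's pointer, a dark wire 3 mm thick fixed to the plate, which runs out past the pad and ends before a white upright scale (44 mm wide, black ticks 5 mm apart, top 77 mm above the worktop). At rest the tip is 60 mm above the worktop; pressing the pad lowers it, by about 44 mm at the stop.
- square_index_point (a point): inner end of the square pad's index: the mark. A steel clip on the outer edge of that scale, with a flat finger 3.5 mm thick pointing level at the pointer's path. It stands 15 to 32 mm below the resting tip, differently each time. The pointer is at the mark when tip and finger are at one height (gap between their ends about 3 mm).
- tilt_square (a joint): tilt of the plate by the square pad, rad: 0 at rest, grows as the pad is pressed, stop at 0.26; the axis runs from the pivot through the round pad, 110 mm from the square pad and 176 mm from the square pointer's tip. A spring of 4 N m/rad brings it back to within 0.01 of 0 when let go. Pressing the middle of the round pad hardly changes it.
- mirror: round mirror in a dark rim, 64 mm across, lying face up on the tilt plate; origin at the centre of its underside, top face 6 mm above that (70 mm above the worktop). Its centre is 80 mm from the centre of each pad. Not to be touched.
- cap_a: gold jar cap, 64 mm across, 10 mm high, lying on the worktop in the open angle of the L of the mount; bystander, loose, origin at the centre of its underside
- cap_b: gold jar cap, 64 mm across, 11 mm high, lying on the worktop on the robot's side of the mount, near the round pad; bystander, loose, origin at the centre of its underside
- counter: white tally counter, 44 x 51 x 30 mm, on the worktop on the robot's side of the square pad; bystander, loose, origin at the centre of its underside
- label_roll: roll of labels standing on end, 66 mm across, 39 mm high, left of the mount; bystander, loose, origin at the centre of its underside
- jar: open jar of dark paste, 70 mm across, 113 mm high, behind the pivot corner of the mount; bystander, loose, origin at the centre of its underside
- funnel: white jar funnel stood on its mouth, 68 mm across, 72 mm high, left of the round pad; bystander, loose, origin at the centre of its underside
- marker: marker pen, 122 x 14 x 15 mm, lying on the worktop right of the mount; bystander, loose, origin at the centre of its underside

How it is judged (in metres and radians):
On the way, in this order (a step that is already met when the one before it is completed fails the run):
1. the round pad is held down with its pointer level with its index (z of round_pointer in the frame of round_index_point between -0.004 and 0.004 m and contact force between the fingers and round_pad above 0.5 N), for 0.4 s.
2. the round pad's corner has sprung back up (value of joint tilt_round between -0.03 and 0.03 rad), for 0.2 s.
3. the square pad is held down with its pointer level with its index, the round corner being up (z of square_pointer in the frame of square_index_point between -0.004 and 0.004 m and contact force between the fingers and square_pad above 0.5 N and value of joint tilt_round below 0.06 rad), for 0.4 s.
At the end, for the whole second after the job is handed in: Both corners are back up and still (tilt within 0.03 rad of 0, slower than 0.05 rad/s), both index clips within 3 mm and every bystander within 15 mm of where it stood. On the way each pointer, round first, was held within 4 mm of its index's height for 0.4 s (all of step 2 and value of joint tilt_square between -0.03 and 0.03 rad and velocity of joint tilt_round between -0.05 and 0.05 rad/s and velocity of joint tilt_square between -0.05 and 0.05 rad/s and distance of each of cap_a, cap_b, counter, label_roll, jar, funnel, marker from where it was at the start of the episode below 0.015 m and distance of each of round_index_point, square_index_point from where it was at the start of the episode below 0.003 m); the robot touches nothing.
It fails at once if a pointer is pressed more than 10 mm past its index (z of round_pointer in the frame of round_index_point below -0.01 m or z of square_pointer in the frame of square_index_point below -0.01 m).
It fails at once if a corner is pulled up (value of joint any of tilt_round, tilt_square below -0.04 rad).
It fails at once if the mirror is touched (contact force between any of the fingers, the arm and mirror above 0.5 N).
It fails at once if an index clip is moved (distance of any of round_index_point, square_index_point from where it was at the start of the episode above 0.003 m).
It fails at once if a bystander is pushed or lifted (distance of any of cap_a, cap_b, counter, label_roll, jar, funnel, marker from where it was at the start of the episode above 0.015 m).
It also fails if it takes over 56 s, if anything falls off the work surface, if the arm or the gripper's body presses on something with over 40 N, if the wrist force passes 120 N, or if a joint passes its speed limit or range.

## Robot

A 6-joint arm with a two-finger parallel gripper is mounted at the origin on a cart in front of the work surface, level with it; the furniture and walls round the work are solid. World frame = base frame: x ahead of the robot, y to its left, z up, the work surface at z = 0. Lengths are in mm, angles in degrees, forces in N, time in s.
With the tool pointing down it reaches from about 400 to 825 mm from the base axis. Payload 7 kg.
Tool frame: the origin (TCP) lies between the finger pads; the fingertips stand env.tips_ahead ahead of it and the grasp point (between the pads) lies 2 mm behind it (env.tips_ahead is the distance from the TCP to the fingertips, in mm); z points along the fingers, y is the line along which they close (so a half turn about z gives the same grasp; the last joint's range is limited). The gripper opens to 85 mm and grips with 20 to 120 N. Pads are 22 mm wide; open, the fingers measure 114 mm over their backs; the gripper's body (76 mm by 85 mm) begins 54 mm behind the grasp point. The pads swing forward as they close: fully open they stand 13 mm farther back than shut.
Start: joints at [-53.738, 20.546, 0.682, 0, -70.136, -16.507], TCP at [228.128, -635.258, 248.302] pointing down, gripper open.
Joint ranges: [-176.03, 176.03], [-82.01, 121.73], [-58.28, 71.71], [-173.87, 95.51], [-174.79, -0.11], [-173.66, 173.66]. Speed limits (degrees/s): [136.94, 136.94, 172.46, 180, 180, 180].

## Interface

Orientations are given as a 3x3 rotation matrix whose columns are the frame's x, y, z axes.
In Python, from plant import env, viewer gives the robot as it stands.
- The arm moves only by the tool send_rows, never from a script. Its argument "commands" is a list of rows, each a list of 3 entries, a list of its own where there are three numbers: the shift along the tool's x, y, z normalised to -1 to 1, where 1 is 0.12 m, then the turn, a rotation vector about the tool's x, y, z normalised to -1 to 1, where 1 is 180 degrees, then the opening, from 0 (shut) to 1 (fully open). A call has 1 to 12 rows; each row shifts and turns the commanded pose from where the row before left it, along the tool's axes as they then stand; what a row does not reach is not made up. A row lasts 1/12 s, in which the tool goes at most 41.7 mm and 7.16 degrees, less where a joint would pass 70% of its speed; a pose out of reach is approached as far as the arm can. A call with a number of a shift or a turn outside -1 to 1 is refused whole. A call with a gripper value outside its range is refused whole. The fingers move at their own pace and stop on an object; the grip force is fixed at half the most. Time passes only in rows, so rows that do not move let the fingers close. It gives the time, the measured TCP pose, the force, the opening and the grip force at its end, in the units of the state.
- env.state(): the state, without advancing time (a new reading comes with each control period).
- viewer.get_image(name): name is "scene" or "top"; returns (picture, depth): 400x640x3 uint8, red, green, blue; 400x640 float32, mm along the optical axis (not along the pixel's ray), 0 where there is no reading.
- viewer.camera_model(name): a dict with "fov_y" (degrees; the focal length in pixels is half the picture's height over the tangent of half this angle, whatever the lens; pixels are square), "cx", "cy" (the principal point, pixels), "rvec" (rotation vector, rad) and "tvec" (3), from world to camera coordinates, as OpenCV has them. Camera axes: x right, y down, z forward; pixel columns grow to the right and rows downward; lengths in mm; the calibration is good to about 2 mm. A picture is of the moment at which its call begins. camera_model takes no time and is no camera call.
- env.sign_off(): hands the job in; it is judged then, once.
Trained networks look in the newest picture that a camera, given by its name, has taken for a name from the list of things; names that differ only in an ending like _2 or _b are one class to them, and where a whole thing is asked for, a point or a joint stands for the part that bears it (a point fixed in the world has none). Each returns a list of dicts, best first, with "score" (0 to 1); they miss things now and then, are a little off and sometimes report something else, mostly with a low value. They report only what shows in the picture. A call takes as long as a camera call.
- viewer.regions_of(name, camera): "region" (400x640 bool, what is visible of it) and "rect" ([left, top, right, bottom] in pixels, round what is visible of it).
- viewer.mark_of(name, camera): "pixel" ([column, row] in pixels: a listed point, or the origin of a listed thing).
The state is a dict: "t": time; "qpos": joint angles; "joint_velocities": joint speeds; "joint_torque": joint torques, N m; "tool_pos": TCP position; "tool_rot": TCP orientation; "force": force on the tool from outside, world axes, zero at the start; "moment": the same for the moment, N m; "grip_width": finger opening in mm; "finger_force": force on a finger pad.
Only numpy, scipy, OpenCV 4.12 (cv2) and the standard library are available. Lean on these libraries where they do the work, as an engineer would, in place of code of your own. Each camera call takes 0.05 s, during which the arm holds its last target. There are 200 camera calls.

## Working session

There is one attempt and no reset: what is moved stays moved. The work goes in short steps, Python scripts to look and compute and a tool call to move; the robot and the scene stay as the last step left them, time stands still between calls to the robot, and variables do not carry over. Pictures are saved under pics/ and viewed, at most 10 in all, crops included, and the job is handed in when it is done.

Besides the shell and the picture viewer there is one more tool, called after "Emit:" in YAML: its name, and indented under it one key for each argument. send_rows: Moves the arm, as the interface text tells. Its arguments: {"type":"object","properties":{"commands":{"type":"array"}},"required":["commands"]}

```bash
mkdir -p pics; cat > h.py <<'E'
import numpy as np, cv2
from plant import env, viewer
def cam(n):
    m=viewer.camera_model(n); f=200/np.tan(np.radians(m['fov_y'])/2)
    K=np.array([[f,0,m['cx']],[0,f,m['cy']],[0,0,1]]); R=cv2.Rodrigues(np.array(m['rvec'],float))[0]
    return K,R,np.array(m['tvec'],float).ravel()
def ray(n,p):
    K,R,t=cam(n); d=R.T@np.linalg.solve(K,[p[0],p[1],1.]); return -R.T@t,d
def atz(n,p,z):
    c,d=ray(n,p); return c+d*(z-c[2])/d[2]
def atdepth(n,p,D):
    c,d=ray(n,p); return c+d*D
def tri(pa,pb):
    c1,d1=ray('scene',pa); c2,d2=ray('top',pb)
    s=np.linalg.lstsq(np.c_[d1,-d2],c2-c1,rcond=None)[0]; a=c1+s[0]*d1;b=c2+s[1]*d2
    return (a+b)/2,np.linalg.norm(a-b)
def proj(n,X):
    K,R,t=cam(n); q=K@(R@np.array(X,float)+t); return q[:2]/q[2]
E
python3 - <<'E'
from h import *
np.set_printoptions(precision=1,suppress=True)
print(env.tips_ahead,env.state())
for n in('scene','top'):
    im,d=viewer.get_image(n); cv2.imwrite(f'pics/{n}0.png',im[:,:,::-1]); np.save(f'{n}0.npy',d)
    K,R,t=cam(n); print(n,-R.T@t,R[2],K[0,0])
    for o in['round_pad','square_pad','round_pointer','square_pointer','round_index_point','square_index_point','mirror','mount','jar','funnel']:
        print(o,[(np.round(r['pixel'],1),round(r['score'],2)) for r in viewer.mark_of(o,n)[:3]])
print(env.state()['t'])
E
```

```text
17.0 {'t': 0.0, 'qpos': array([-53.7,  20.6,   0.6,  -0. , -70.1, -16.5]), 'joint_velocities': array([-0.1, -0.1, -0.1, -0.1,  0. , -0. ]), 'joint_torque': array([ -0. , -58.3,  29.3,   6.9,  -0. ,  -0. ]), 'tool_pos': array([ 227.9, -634.9,  247.3]), 'tool_rot': array([[-0.9, -0.3, -0. ],
       [-0.3,  0.9,  0. ],
       [ 0. ,  0. , -1. ]]), 'force': array([ 0.2, -0.4,  0.4]), 'moment': array([-0.,  0.,  0.]), 'finger_force': 0.0, 'grip_width': 85.53115550735637}
scene [ -45.4  539.8 1121.3] [ 0.4 -0.5 -0.8] 424.5811473549081
round_pad [(array([293.1, 250.1]), 0.64), (array([287.3, 272.8]), 0.38)]
square_pad [(array([318.1, 212.4]), 0.41)]
round_pointer [(array([291.6, 271.8]), 0.83)]
square_pointer [(array([338.5, 203.7]), 0.84), (array([287. , 271.7]), 0.37)]
round_index_point [(array([336.9, 203.9]), 0.5), (array([289.4, 274.4]), 0.41)]
square_index_point []
mirror [(array([297.9, 224.8]), 0.8), (array([407.9, 177.4]), 0.51)]
mount [(array([305.5, 239.7]), 0.86)]
jar [(array([260.9, 217.8]), 0.74)]
funnel [(array([266.1, 291.6]), 0.83), (array([334.7, 204.2]), 0.18)]
top [382.5 -74.8 980.2] [ 0.2  0.  -1. ] 361.8185718755387
round_pad [(array([252.1, 221.5]), 0.44), (array([333.2, 215.5]), 0.4)]
square_pad [(array([312.7, 203.3]), 0.65), (array([281.5, 208.1]), 0.55)]
round_pointer [(array([231.2, 241.3]), 0.88), (array([313.8, 204.3]), 0.29)]
square_pointer [(array([267.7, 257.5]), 0.68), (array([332.9, 213.6]), 0.65)]
round_index_point [(array([231.2, 237.9]), 0.52)]
square_index_point [(array([332.9, 216.1]), 0.48)]
mirror [(array([279.4, 206.6]), 0.86), (array([340.7, 248.7]), 0.4)]
mount [(array([284. , 213.5]), 0.62)]
jar [(array([273.4, 159.2]), 0.72)]
funnel [(array([210.5, 229.4]), 0.77)]
1.1
```

```bash
python3 - <<'E'
import cv2
for n,(x,y) in {'scene':(220,160),'top':(190,130)}.items():
    im=cv2.imread(f'pics/{n}0.png')[y:y+150,x:x+190]; cv2.imwrite(f'pics/{n}0c.png',cv2.resize(im,None,fx=4,fy=4,interpolation=cv2.INTER_CUBIC))
E
```

```text
(no output)
```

View pics/scene0c.png

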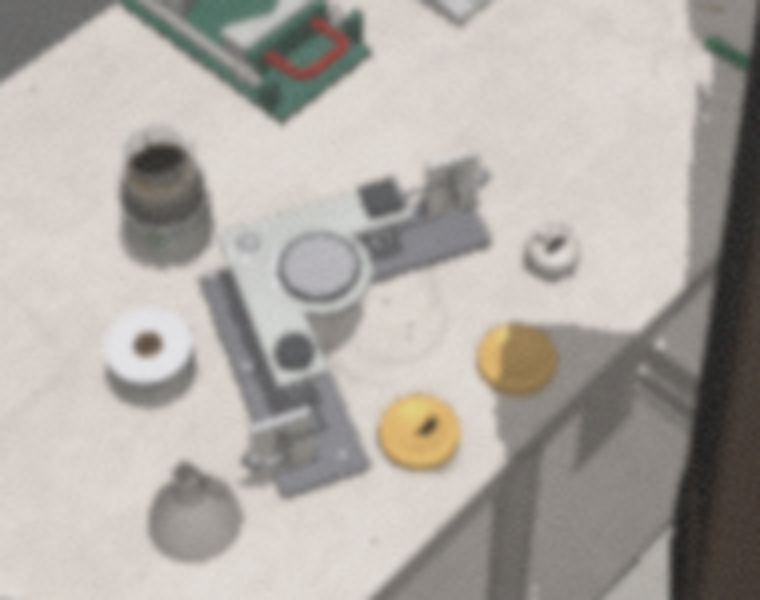

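View pics/top0c.png

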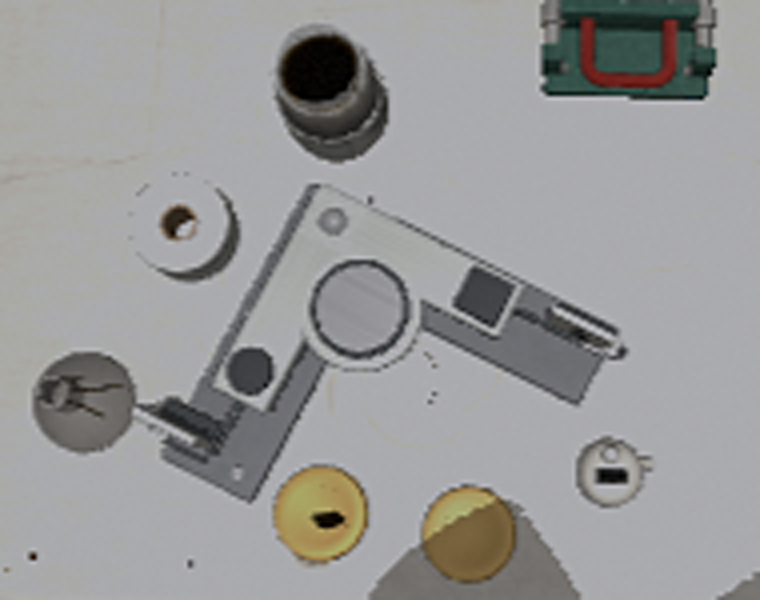

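The top view is sharp: round pad at about (252.5, 222.7) px, square pad at about (311.2, 205). The scene view is blurred. Both scales stand crosswise at the arm ends, so next I'll average the depth and build point clouds in the mount frame.

```bash
cat >> h.py <<'E'
def cloud(n,D):
    K,R,t=cam(n); v,u=np.mgrid[0:400,0:640]
    X=np.stack([(u-K[0,2])/K[0,0]*D,(v-K[1,2])/K[1,1]*D,D],-1); return (X-t)@R
def avg(n,k):
    S=[viewer.get_image(n) for _ in range(k)]
    D=np.array([s[1] for s in S]); D[D==0]=np.nan
    return np.mean([s[0] for s in S],0).astype(np.uint8),np.nanmedian(D,0),np.nanstd(D,0)
E
python3 - <<'E'
from h import *
np.set_printoptions(precision=1,suppress=True,linewidth=250)
for n in('scene','top'):
    im,D,sd=avg(n,10); cv2.imwrite(f'pics/{n}1.png',im[:,:,::-1]); np.savez(f'{n}1.npz',D=D,im=im)
    P=cloud(n,D); print(n,'sd',np.nanmedian(sd))
    for o in('round_pad','square_pad','mirror'):
        r=viewer.regions_of(o,n)
        for q in r[:2]:
            g=q['region']; v,u=np.nonzero(g); e=cv2.erode(g.astype(np.uint8),np.ones((3,3)))>0
            print(o,q['score'],g.sum(),u.mean(),v.mean(),'cloud',np.nanmedian(P[e],0), 'at74',atz(n,(u.mean(),v.mean()),74))
    w=P[(np.abs(P[...,2])<15)]; 
a=atz('top',(252.5,222.7),74);b=atz('top',(311.2,205),74);print(a,b,np.linalg.norm(a-b))
E
```

```text
scene sd 2.342249
square_pad 0.59 77 314.5844155844156 209.27272727272728 cloud [531.5 -36.6  72.7] at74 [530.6 -35.8  74. ]
mirror 0.61 300 299.04 227.01 cloud [521.   42.6  68.6] at74 [518.1  45.3  74. ]
top sd 1.6950071
round_pad 0.56 106 251.72641509433961 222.31132075471697 cloud [483.9 102.4  74. ] at74 [483.2 103.   74. ]
square_pad 0.7 143 310.16783216783216 203.62237762237763 cloud [533.5 -42.5  74.2] at74 [534.3 -42.8  74. ]
mirror 0.71 508 279.50984251968504 206.58661417322836 cloud [525.   35.3  69.9] at74 [524.9  34.7  74. ]
mirror 0.7 2159 278.8351088466883 204.39647985178323 cloud [533.3  40.1  64.9] at74 [530.5  36.7  74. ]
[482.3 101.   74. ] [530.8 -45.5  74. ] 154.28637817019603
```

```bash
cat >> h.py <<'E'
YAW=np.radians(-26.3); O=np.array([507.7,29,0]); RM=np.array([[np.cos(YAW),-np.sin(YAW),0],[np.sin(YAW),np.cos(YAW),0],[0,0,1]])
def tom(X): return (X-O)@RM
def tow(X): return RM@np.array(X,float)+O
E
python3 - <<'E'
from h import *
np.set_printoptions(precision=1,suppress=True,linewidth=250)
for n in('top','scene'):
    f=np.load(f'{n}1.npz'); D,im=f['D'],f['im']; P=tom(cloud(n,D)); g=cv2.cvtColor(im,cv2.COLOR_RGB2GRAY)
    tiles=[]
    for nm,c in(('round',(-120,55,50)),('square',(55,-122,50))):
        u,v=np.round(proj(n,tow(c))).astype(int); s=np.s_[v-11:v+12,u-12:u+13]
        print(n,nm,'cols',u-12,'rows',v-11); print('Z');print(np.nan_to_num(P[s][...,2]).round().astype(int))
        tiles.append(cv2.resize(im[s],(390,390),interpolation=cv2.INTER_NEAREST))
    cv2.imwrite(f'pics/{n}_tiles.png',np.hstack(tiles)[:,:,::-1])
E
python3 -c "
import cv2,numpy as np
cv2.imwrite('pics/tiles.png',np.vstack([cv2.resize(cv2.imread(f'pics/{n}_tiles.png'),(600,300)) for n in('top','scene')]))"
```

```text
top round cols 229 rows 235
Z
[[78 76 69 39 21 20 21 20 21 20 21 20 21 22 19 11 60 62 10 11 11 11 12  9 10]
 [77 77 77 76 66 38 20 21 20 20 19 20 20 21 19 20 61 10 11 10 11 10 10 10 10]
 [37  0 77 77 76 77 64 36 22 20 21 20 21 21 21 60 61 11 10 10 11 10  8 11 11]
 [ 0 38 36  1 77 77 78 76 62 32 19 21 19 21 20 62 15 10 11 10 10 10 10 10 10]
 [ 0  0 37 36 10 76 77 79 78 77 60 31 20 20 62 60 10 11 10 10 10 11 10 11 11]
 [-1  0 61 63 10 11 10 76 77 74 65 55 43 29 62 13  9  9 11 11 10 11 11 10 10]
 [ 0  1  9 60 62 62 10 10 10 10 58 49 40 61 61 11 11 11  9 11 11 10  9 12 10]
 [ 0  0 10  9 10 60 61 61 11 11 11 11 11 62 11 10 11 10  9 10 10 10 10 10 12]
 [ 1  8 11 11 10 11  9 62 61 61  9 10 62 60 10 10 10 10 11 11 10 10 10  9 10]
 [ 1  8 11 11 10 10  9 11 10 60 62 60 60 11 11 10 10  9 10 10 10 11 10 10 10]
 [ 0  1  0  9 10 10 11 10 10 10 11 61 10  9  9 10 10 12  9 11 12 10 11 10 10]
 [ 0  0 -1  0  1  7  9 10 10 10 11  9 11 10 11 10 11 10  9 10 12 10  9  9 10]
 [ 0 -2  0  0  1 -1  1  8 10 10 11 11 11 10 11  9 11 10 12 14 15 13 11 10 10]
 [ 1 -2  1  0  1 -1  1 -1  0 10 11 11 10 11 11 10 10 11 
[... 5505 characters left out ...]
 1 18 20 39 36 34 33 30 30 26 26 23 22 20 19 -1 -1 -2  0 -1 -1 -2  1 -2  0]
 [ 0 16 20 33 29 27 27 25 26 22 20 19 16 16 13  0 -1 -1  1 -2 -2  0 -1 -2 -2]
 [ 9 12 19 26 26 24 21 18 17 17 14 14 11  8  8 -1  0  0  0 -2 -2 -1 -1 -1  0]
 [ 9  9 15 22 20 18 15 15 13 10  8 10  8  9  9  0 -2 -2 -1  0 -1  0 -1 -1 -1]
 [ 8  9 10 16 14 13 11  9  9  9 10 10  9  9  9  8 -1 -1  0  0  1 -1  0 -1 -3]
 [ 7  9  9 10  8  9  8  8  9  9 11  9  9  7 10  9 -1 -2 -1 -2 -1 -1 -1 -1 -2]
 [ 9 10  9  8  8  9  9  9  8  9 10  9 10 10  9  9  8 -3 -1 -1 -1 -1 -2 -2 -2]
 [ 8 11 10  7  9  9  9  7 10  7  9  8  9  8  8  9  8 -1  1 -1 -1 -2 -2 -1  0]
 [ 9 10  9  9  9  9 10  9 10  8  8  9  8  9  7  9  8 10 -1 -1 -2 -2 -2 -2 -2]]
```

View pics/tiles.png

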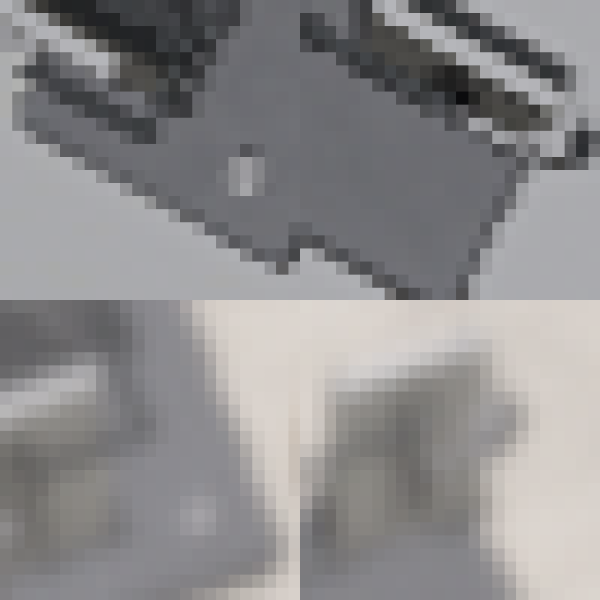

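```bash
python3 - <<'E'
from h import *
np.set_printoptions(precision=1,suppress=True,linewidth=250)
im,D,sd=avg('top',20); P=tom(cloud('top',D)); Z=np.nan_to_num(P[...,2]); np.savez('top2.npz',D=D)
print(Z[233:243,218:236]); print(Z[205:221,332:348])
def m(s,a,b):
    q=P[s].reshape(-1,3); q=q[(q[:,2]>a)&(q[:,2]<b)]; print(len(q),q.mean(0),np.median(q,0),q.min(0),q.max(0))
m(np.s_[237:242,222:234],34,40); m(np.s_[235:247,229:247],57,65)
m(np.s_[214:220,334:341],40.,43.5); m(np.s_[207:216,322:336],57,65)
s=env.state();print(s['t'],s['tool_pos'],s['tool_rot'])
E
```

```text
[[19.9 17.  14.7 12.7  6.1 77.2 77.5 77.7 77.6 73.1 44.7 38.9 20.  19.9 19.1 20.5 20.4 20.3]
 [18.3 17.1 12.7 10.3  4.5  0.2  0.5 77.6 76.6 77.7 77.4 70.7 43.  19.  20.2 20.5 20.5 20.9]
 [17.5 15.3 13.   8.   2.2  0.7 -0.8 40.4 40.7 77.8 77.3 77.8 77.5 67.8 40.5 20.3 20.3 20.1]
 [16.5 13.9 10.7  3.7  0.   0.4 -0.6  0.3 36.8 40.2 32.6 76.6 76.9 77.9 77.1 65.8 39.4 19.9]
 [14.2 12.2  6.   1.3 -0.4  1.   0.3  0.8  0.4  0.8 37.3 36.4  0.4 76.5 77.  76.8 77.2 63.9]
 [12.4  7.4  1.2 -0.5 -0.3  0.9  0.   0.  -0.6  0.9 -1.   0.2 36.2 37.  -0.4 77.1 77.5 77. ]
 [ 7.1  1.3  0.4  0.2 -0.3  0.7  0.9 -0.3  0.7  0.6  0.2 -0.5  0.4 36.4 36.5  9.6 76.6 76.7]
 [ 1.  -0.   0.7 -0.   0.2 -0.1 -0.5 -0.1  0.2 -0.5  0.3 -0.3 -0.1 62.1 61.8 10.3  9.9 10.5]
 [-0.2  0.5 -0.5  0.3  0.9  0.8 -0.   0.5  0.2 -0.   0.  -0.1  0.4 10.3 60.2 61.6 61.6  9.9]
 [-0.2  0.7 -0.   0.2  0.8  0.6  0.5 -0.4 -0.4  0.2 -0.6  0.2 -0.1  9.2  9.4 10.3 60.7 61. ]]
[[ 0.3  0.3  0.5 -0.1  0.3  0.9  0.4 -0.5 -0.5 -0.  -0.6 -0.1  0.   0.6 -0.2  0.3]
 [ 9.5 -0.1  0.4  1.   0.5  0.2 -0.7  0.2 -0.1  0.5  0.2 -0.1  0.7  0.6  0.  -0.1]
 [1
[... 913 characters left out ...]
9.2  9.3 10.3 10.7  9.8  9.6 10.6 41.  41.7 45.6 46.4 46.8 44.1 44.2 -0.7  0.1]
 [ 9.3 10.7 10.4  9.6 10.3  9.7  9.7  9.2  7.6  0.1 40.2 -0.1  0.4 42.8  0.4  0.8]
 [ 9.9 10.4 10.3  9.7 10.1 10.5  9.9  8.4  1.   0.7  0.5  0.2  0.1  0.4  0.2 -0.6]]
6 [-116.    93.4   36.7] [-116.1   92.6   36.5] [-117.3   87.9   36.2] [-115.    99.5   37.3]
35 [-109.7   63.4   61.3] [-111.9   59.6   61.4] [-119.2   54.4   58.2] [-89.5  82.5  64.1]
9 [  62.3 -128.3   41.9] [  62.3 -127.9   42. ] [  61.1 -136.    41. ] [  63.5 -120.9   42.3]
24 [  61.4 -102.3   61.5] [  60.6 -103.1   61.4] [  59.1 -119.1   60.1] [ 66.4 -83.5  64.9]
3.4 [ 228.1 -635.3  248.3] [[-0.9 -0.3  0. ]
 [-0.3  0.9 -0. ]
 [ 0.  -0.  -1. ]]
```

The depth is clean. Pointer tops read 61.4 (tips at 60). Finger tops read 36.6 (round) and 42.0 (square), so the tip drops are about 25 and 20 mm. First I'll turn the tool to the mount's axes and shut the fingers.

Emit:
send_rows:
  commands:
    - [[0,0,0],[0,0,0.035],0]
    - [[0,0,0],[0,0,0.035],0]
    - [[0,0,0],[0,0,0.035],0]
    - [[0,0,0],[0,0,0.035],0]
    - [[0,0,0],[0,0,0.035],0]
    - [[0,0,0],[0,0,0.035],0]
    - [[0,0,0],[0,0,0.034],0]

```text
t: 3.98
tool_pos: [228.1, -635.3, 248.3]
tool_rot: [[-0.91, 0.414, 0.0], [0.414, 0.91, -0.0], [-0.0, -0.0, -1.0]]
force: [-0.2, 0.8, -0.3]
grip_width: 0.5
finger_force: 0.0
```

```bash
cat >> h.py <<'E'
def go(T):
    s=env.state(); d=np.array(T,float)-s['tool_pos']; n=s['tool_rot'].T@d
    print('t',round(s['t'],2),'pos',s['tool_pos'].round(1),'F',s['force'].round(1),'grip',round(s['grip_width'],1),'world d',d.round(1),'tool units',(n/120).round(4),'xaxis yaw',np.degrees(np.arctan2(s['tool_rot'][1,0],s['tool_rot'][0,0])).round(1),'zax',s['tool_rot'][:,2].round(3))
E
python3 -c "
from h import *
go([500,-300,248]); go([483,102,248]); go([483,102,105])"
```

```text
t 3.98 pos [ 228.1 -635.3  248.3] F [-0.2  0.8 -0.3] grip 0.5 world d [ 2.719e+02  3.353e+02 -3.000e-01] tool units [-9.0430e-01  3.4814e+00  2.6000e-03] xaxis yaw 155.5 zax [ 0. -0. -1.]
t 3.98 pos [ 228.1 -635.3  248.3] F [-0.2  0.8 -0.3] grip 0.5 world d [ 2.549e+02  7.373e+02 -3.000e-01] tool units [6.1270e-01 6.4716e+00 2.5000e-03] xaxis yaw 155.5 zax [ 0. -0. -1.]
t 3.98 pos [ 228.1 -635.3  248.3] F [-0.2  0.8 -0.3] grip 0.5 world d [ 254.9  737.3 -143.3] tool units [0.6127 6.4716 1.1942] xaxis yaw 155.5 zax [ 0. -0. -1.]
```

Emit:
send_rows:
  commands:
    - [[-0.075,0.29,0],[0,0,0],0]
    - [[-0.075,0.29,0],[0,0,0],0]
    - [[-0.075,0.29,0],[0,0,0],0]
    - [[-0.075,0.29,0],[0,0,0],0]
    - [[-0.075,0.29,0],[0,0,0],0]
    - [[-0.075,0.29,0],[0,0,0],0]
    - [[-0.075,0.29,0],[0,0,0],0]
    - [[-0.075,0.29,0],[0,0,0],0]
    - [[-0.075,0.29,0],[0,0,0],0]
    - [[-0.075,0.29,0],[0,0,0],0]
    - [[-0.075,0.29,0],[0,0,0],0]
    - [[-0.075,0.29,0],[0,0,0],0]

```text
t: 4.98
tool_pos: [498.5, -296.9, 248.7]
tool_rot: [[-0.912, 0.409, 0.001], [0.409, 0.912, -0.0], [-0.001, 0.0, -1.0]]
force: [1.0, 0.0, -0.6]
grip_width: -0.1
finger_force: 0.0
```

```bash
python3 -c "
from h import *
go([483,102,130])"
```

```text
t 4.98 pos [ 498.5 -296.9  248.7] F [ 1.   0.  -0.6] grip -0.1 world d [ -15.5  398.9 -118.7] tool units [1.479  2.9799 0.9884] xaxis yaw 155.8 zax [ 0.001 -0.    -1.   ]
```

Emit:
send_rows:
  commands:
    - [[0.123,0.248,0],[0,0,0],0]
    - [[0.123,0.248,0],[0,0,0],0]
    - [[0.123,0.248,0],[0,0,0],0]
    - [[0.123,0.248,0],[0,0,0],0]
    - [[0.123,0.248,0],[0,0,0],0]
    - [[0.123,0.248,0],[0,0,0],0]
    - [[0.123,0.248,0.1],[0,0,0],0]
    - [[0.123,0.248,0.1],[0,0,0],0]
    - [[0.123,0.248,0.1],[0,0,0],0]
    - [[0.123,0.248,0.2],[0,0,0],0]
    - [[0.123,0.248,0.2],[0,0,0],0]
    - [[0.123,0.248,0.2],[0,0,0],0]

```text
t: 5.98
tool_pos: [482.1, 101.6, 140.1]
tool_rot: [[-0.912, 0.409, 0.002], [0.409, 0.912, 0.001], [-0.001, 0.002, -1.0]]
force: [1.9, 0.3, 0.9]
grip_width: -0.1
finger_force: 0.0
```

Emit:
send_rows:
  commands:
    - [[0,0,0],[0,0,0],0]
    - [[0,0,0],[0,0,0],0]

```text
t: 6.15
tool_pos: [481.5, 101.0, 139.2]
tool_rot: [[-0.914, 0.407, -0.002], [0.407, 0.914, -0.002], [0.001, -0.002, -1.0]]
force: [0.4, -0.0, 0.8]
grip_width: -0.3
finger_force: 0.0
```

```bash
python3 - <<'E'
from h import *
go([483,102,93])
for n in('scene','top'):
    im,d=viewer.get_image(n); cv2.imwrite(f'pics/{n}3.png',im[:,:,::-1])
a=cv2.imread('pics/scene3.png')[160:310,220:410];b=cv2.imread('pics/top3.png')[130:280,190:380]
cv2.imwrite('pics/c3.png',cv2.resize(np.hstack([a,b]),(760,300)))
E
```

```text
t 6.15 pos [481.5 101.  139.2] F [ 0.4 -0.   0.8] grip -0.3 world d [  1.5   1.  -46.2] tool units [-0.0088  0.0136  0.3849] xaxis yaw 156.0 zax [-0.002 -0.002 -1.   ]
```

View pics/c3.png

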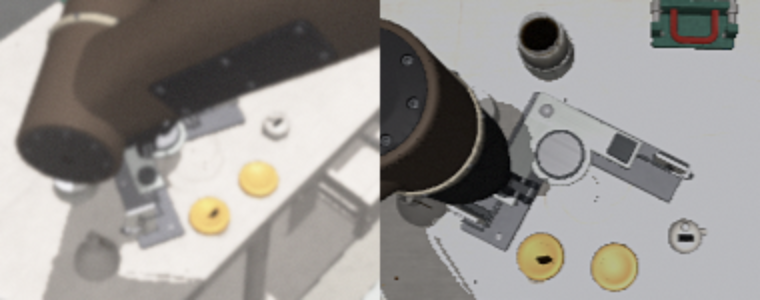

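The scene view still shows the round pad (about 294, 248 px) and its scale, while the arm hides the round scale in the top view. Descending to just above the pad.

Emit:
send_rows:
  commands:
    - [[-0.009,0.013,0.1],[0,0,0],0]
    - [[0,0,0.1],[0,0,0],0]
    - [[0,0,0.1],[0,0,0],0]
    - [[0,0,0.07],[0,0,0],0]
    - [[0,0,0],[0,0,0],0]
    - [[0,0,0],[0,0,0],0]

```text
t: 6.75
tool_pos: [484.1, 100.2, 96.3]
tool_rot: [[-0.912, 0.41, 0.0], [0.41, 0.912, -0.0], [-0.0, 0.0, -1.0]]
force: [0.2, -0.0, -0.0]
grip_width: -0.2
finger_force: 0.0
```

Emit:
send_rows:
  commands:
    - [[0,0,0.03],[0,0,0],0]
    - [[0,0,0.03],[0,0,0],0]
    - [[0,0,0.03],[0,0,0],0]
    - [[0,0,0],[0,0,0],0]
    - [[0,0,0],[0,0,0],0]

```text
t: 7.17
tool_pos: [484.1, 101.1, 85.2]
tool_rot: [[-0.913, 0.409, 0.0], [0.409, 0.913, 0.0], [-0.0, 0.0, -1.0]]
force: [-0.5, 0.6, 1.3]
grip_width: -0.0
finger_force: 1.0
```

```bash
cat > m.py <<'E'
from h import *
import sys
np.set_printoptions(precision=1,suppress=True,linewidth=250)
n,w,h=sys.argv[1],sys.argv[2],float(sys.argv[3]); go([0,0,75])
im,D,sd=avg(n,6); P=tom(cloud(n,D))
# wire / finger points stand in front of the scale: pick them by mount coordinates
c={'round':(-116,70),'square':(61,-112)}[w]
u,v=np.round(proj(n,tow((*c,h)))).astype(int); s=np.s_[v-10:v+11,u-11:u+12]
print('cols',u-11,'rows',v-10);print(np.nan_to_num(P[s][...,2]).round().astype(int))
cv2.imwrite(sys.argv[4],cv2.resize(im[s],(460,420),interpolation=cv2.INTER_CUBIC)[:,:,::-1])
F=[]
for _ in range(5):
    viewer.get_image(n); F.append(env.state()['force'])
print('F',np.mean(F,0),np.std(F,0))
E
python3 m.py scene round 45 pics/r1.png
```

```text
t 7.17 pos [484.1 101.1  85.2] F [-0.5  0.6  1.3] grip -0.0 world d [-484.1 -101.1  -10.2] tool units [ 3.3 -2.4  0.1] xaxis yaw 155.9 zax [ 0.  0. -1.]
cols 285 rows 259
[[ 8  8 10  9  8  8  9  9  8 10  8 11 54  7  9  9  9  8  9  9 -2 -1  1]
 [10  7  8  8  9 11 10  9  9  7  9  9 53 10  9  9  8 10  8  8  8  0 -1]
 [ 8 10 11  8 10 10  9  8 11 10 10  8  8 52 10 10  8  9  9 10  9 -3  1]
 [ 9  9  8  7 11  9 10  9  8  7 74 77  9 53 10  8  9 10  9  9  8  7 -2]
 [ 9  9  8  7 10  8 10 74 75 76 77 75 10 52 54  8 10  8  9  9 10 10 -1]
 [ 7  9 11  7 75 76 77 77 76 76 74 70  6  8 53  8  9  8  9 10  9  7  7]
 [ 9 74 75 77 76 76 73 73 71 67 66 65  9 10 52  9  8 10  8 10 10  9  8]
 [77 77 76 75 72 71 69 67 64 63 61 61 10  8 10 52  9  8  9  9  8  7  9]
 [73 72 72 70 65 65 65 62 62 59 58 55 52  9  7 52  8  9  9  8  7  7 10]
 [68 67 65 64 62 59 58 56 56 51 50 49 47  8  7 50 48 10 10  9  7  8 10]
 [65 62 59 60 55 54 54 52 51 45 46 43 52 49 50  9  9 10  9  9  8  8  9]
 [59 59 55 53 52 51 47 44 45 52 51 50 36  9 11 10 11 10 11 10 10  9  8]
 [53 50 48 47 46 46 49 51 52 36 33 31 32  9  9  9  9  9  9 10 10  8  8]
 [48 46 44 42 41 39 36 35 32 30 29 26 24 10 10  9  8  8  9  9 13  8  7]
 [42 40 37 36 34 33 31 29 26 25 22 21 19  8  7 10  8  9 10 13 14 12  9]
 [40 37 33 31 36 34 24 23 20 19 19 17 14 10  9  7  9  9  8 11 12 14  9]
 [39 37 35 37 32 22 20 17 15 15 10 10  8  9  9 10 10  9  9  9  9 10  8]
 [35 35 20 19 18 19 15 10 10  9 10  8  8  9  8  9  8 10  9 11  9  8 10]
 [21 19 15 16 12 10  8 10 10  8 10  7  8 10 10 10  8 10  9 11  9  9  8]
 [14 11  9  8 11  9  8 11  8  9  9  9 11  9 11  9 11  9  9  9  7  8  8]
 [ 8  0 -1  7 11  9  7 10  9  9  9  9  9  9  9 10  9  9  7  7  7  3 -1]]
F [0.7 0.5 1.7] [0.2 0.5 0.4]
```

Emit:
send_rows:
  commands:
    - [[0,0,0.025],[0,0,0],0]
    - [[0,0,0.025],[0,0,0],0]
    - [[0,0,0.025],[0,0,0],0]
    - [[0,0,0],[0,0,0],0]
    - [[0,0,0],[0,0,0],0]

```text
t: 8.13
tool_pos: [483.8, 100.9, 75.9]
tool_rot: [[-0.912, 0.409, -0.0], [0.409, 0.912, -0.0], [0.0, -0.0, -1.0]]
force: [-1.6, 2.2, 5.7]
grip_width: -0.0
finger_force: 2.9
```

```bash
python3 m.py scene round 38 pics/r2.png
```

```text
t 8.13 pos [483.8 100.9  75.9] F [-1.6  2.2  5.7] grip -0.0 world d [-483.8 -100.9   -0.9] tool units [ 3.3 -2.4  0. ] xaxis yaw 155.8 zax [-0. -0. -1.]
cols 285 rows 260
[[ 9  9  8  8 10  9  8  9  9 10 10  9 43  9  7  9 10  9 10  9 10  0 -1]
 [ 9  9 10  8  8  9 10  7  9  9 13  9 41  9  9 10  9  8 11  9 11 -1 -3]
 [ 7  7  9  9 10 10  9 10  8  8 76 75 39  9 10  8  8 10 10  8  7  8 -2]
 [ 8  8 10  7 11 10 11 76 75 76 76 77 10 40  8  9 10  9  8  8  9  9 -1]
 [10 10  8  8 76 77 77 76 75 74 71 71 10 40  9 11  9  8 11  8  7  9  6]
 [10 77 74 76 76 76 74 74 72 69 68 65  8 39 38 10 10  7  9  9  8 10  8]
 [75 77 76 72 72 72 69 68 66 63 60 59  8 11 37 10  9  9 11  9 11  9  8]
 [76 73 69 69 69 66 66 63 60 59 55 55 52 11 40  9 10  9  9  8  9  9 10]
 [69 67 66 62 60 59 60 59 55 53 50 50 47 10  9 39 10  7  6  9  9  7  9]
 [64 62 59 59 57 55 55 51 51 47 45 43 42  8  8 38  9  8  6  9  9  9  9]
 [59 58 55 54 50 50 48 46 45 41 41 38 36  9  9 37 35  8  8  9  7  9  8]
 [53 51 49 48 45 44 40 39 38 36 33 33 38 37 36 34  9 10  8  8  9  9  8]
 [49 47 44 42 40 39 35 33 34 37 38 37 34  8  8  9  8  7 10  9 12  9  8]
 [43 40 38 37 36 32 29 36 36 37 22 20 21  9 10  9  6  8  9 13 14 12 10]
 [39 35 32 32 35 37 26 22 23 20 17 16 12  9  9 10  8  8 10 13 12 14 10]
 [40 35 37 36 32 19 19 17 15 12 12 10  9  9  7  9 10  8 10 10  9  9 10]
 [36 34 21 19 16 16 13 12  9 10  9  9  8 11  8 10  9 11  9  9  8  9  8]
 [20 20 16 15 11  8  9 10  9  8  8  9  9 10 10 11 10  8  7  9 11  8 10]
 [14 12 13  9  7  7 12 10 10  8  8  8 10  8  9  9  7  9  9  8  9  8  6]
 [ 9  1  0  6  8  7  8  7  8 10  8 11 10 12  7  7  9  8  8  6  4  3  1]
 [ 0  0 -3 -2  8  8  7  9 10  9  9  9  9  7  9  7  8  4  4  1 -1 -2 -1]]
F [-2.2  1.7  5.8] [0.4 0.5 0.5]
```

View pics/r2.png

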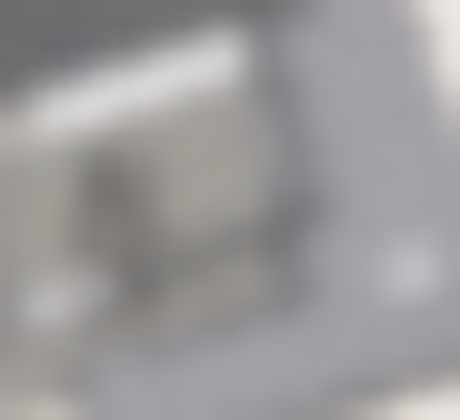

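The pointer reads about 36.7 and the finger top about 36, so it is nearly level. I'll press slightly more and hold for a second.

Emit:
send_rows:
  commands:
    - [[0,0,0.007],[0,0,0],0]
    - [[0,0,0],[0,0,0],0]
    - [[0,0,0],[0,0,0],0]
    - [[0,0,0],[0,0,0],0]
    - [[0,0,0],[0,0,0],0]
    - [[0,0,0],[0,0,0],0]
    - [[0,0,0],[0,0,0],0]
    - [[0,0,0],[0,0,0],0]

```text
t: 9.35
tool_pos: [483.8, 100.9, 75.3]
tool_rot: [[-0.912, 0.409, -0.0], [0.409, 0.912, -0.0], [0.0, -0.0, -1.0]]
force: [-0.8, 1.4, 5.3]
grip_width: 0.2
finger_force: 3.0
```

```bash
python3 m.py scene round 38 pics/r3.png | sed -n '1,3p;14,18p;24p'
```

```text
t 9.35 pos [483.8 100.9  75.3] F [-0.8  1.4  5.3] grip 0.2 world d [-483.8 -100.9   -0.3] tool units [ 3.3 -2.4  0. ] xaxis yaw 155.8 zax [-0. -0. -1.]
cols 285 rows 260
[[10  9  8 10 11  8  8  7  9  8  8 41 41  9 10  9  8  8  9  7  8 -1 -1]
 [52 50 49 46 45 45 41 41 39 37 34 33 30 37 36 36 10 10  9  9  9 10  9]
 [48 46 43 41 41 39 36 33 32 28 37 36 34  9 10  8 10 10 10 10 12  9  7]
 [41 41 38 38 36 33 31 37 35 36 22 21 19 10  9  7 10 10  8 14 14 14  9]
 [40 35 32 30 35 35 25 24 20 19 18 15 14  9  9  8 10  7 10 13 14 13  8]
 [37 34 35 35 34 22 20 15 16 14 13  9  9 11  7  8  9 10 10  8 12  8 11]
F [-2.1  2.3  6.1] [0.5 0.3 0.5]
```

Level within about 1 mm and held for over a second. Lifting off.

Emit:
send_rows:
  commands:
    - [[0,0,-0.04],[0,0,0],0]
    - [[0,0,-0.04],[0,0,0],0]
    - [[0,0,-0.04],[0,0,0],0]
    - [[0,0,-0.04],[0,0,0],0]
    - [[0,0,-0.1],[0,0,0],0]
    - [[0,0,-0.2],[0,0,0],0]
    - [[0,0,-0.2],[0,0,0],0]
    - [[0,0,0],[0,0,0],0]
    - [[0,0,0],[0,0,0],0]
    - [[0,0,0],[0,0,0],0]

```text
t: 10.73
tool_pos: [483.3, 100.6, 154.3]
tool_rot: [[-0.912, 0.41, -0.0], [0.41, 0.912, 0.0], [0.0, -0.0, -1.0]]
force: [-0.1, 0.2, 0.1]
grip_width: 0.2
finger_force: 0.0
```

```bash
python3 m.py scene round 60 pics/r4.png | sed -n '1,2p;12,14p;24p'; python3 -c "
from h import *
go([532.5,-44,150])"
```

```text
t 10.73 pos [483.3 100.6 154.3] F [-0.1  0.2  0.1] grip 0.2 world d [-483.3 -100.6  -79.3] tool units [ 3.3 -2.4  0.7] xaxis yaw 155.8 zax [-0.  0. -1.]
cols 285 rows 256
 [ 8 76 77 76 76 76 73 73 70 68 66 66  9  9  9 59  7 11  9  8  8  9  9]
 [76 75 75 74 72 72 70 68 66 63 62 59  9  7 11 61  8  8 10 10 10  7  8]
 [75 73 71 68 67 65 65 62 61 59 57 55 53 60 59 60  8  9  9  7  8  9 10]
F [ 0.2 -0.2 -0.2] [0.3 0.2 0.6]
t 11.28 pos [483.8 100.8 154.3] F [ 0.7  0.2 -0.6] grip -0.2 world d [  48.7 -144.8   -4.3] tool units [-0.8643 -0.9351  0.0361] xaxis yaw 155.8 zax [-0. -0. -1.]
```

The round corner is back at 60. Moving over the square pad: 8 rows across, then down.

Emit:
send_rows:
  commands:
    - [[-0.108,-0.117,0],[0,0,0],0]
    - [[-0.108,-0.117,0],[0,0,0],0]
    - [[-0.108,-0.117,0],[0,0,0],0]
    - [[-0.108,-0.117,0],[0,0,0],0]
    - [[-0.108,-0.117,0],[0,0,0],0]
    - [[-0.108,-0.117,0],[0,0,0],0]
    - [[-0.108,-0.117,0],[0,0,0],0]
    - [[-0.108,-0.117,0],[0,0,0],0]
    - [[0,0,0.1],[0,0,0],0]
    - [[0,0,0.1],[0,0,0],0]
    - [[0,0,0],[0,0,0],0]
    - [[0,0,0],[0,0,0],0]

```text
t: 12.28
tool_pos: [532.1, -44.3, 130.1]
tool_rot: [[-0.912, 0.409, -0.001], [0.409, 0.912, -0.001], [0.001, -0.001, -1.0]]
force: [-0.1, -0.1, -0.0]
grip_width: 0.1
finger_force: 0.0
```

```bash
python3 -c "
from h import *
go([532.5,-44,95])
im,d=viewer.get_image('top'); cv2.imwrite('pics/t5.png',cv2.resize(im[130:280,190:380],(760,600))[:,:,::-1])"
```

```text
t 12.28 pos [532.1 -44.3 130.1] F [-0.1 -0.1 -0. ] grip 0.1 world d [  0.4   0.3 -35.1] tool units [-0.0025  0.0038  0.2925] xaxis yaw 155.8 zax [-0.001 -0.001 -1.   ]
```

View pics/t5.png

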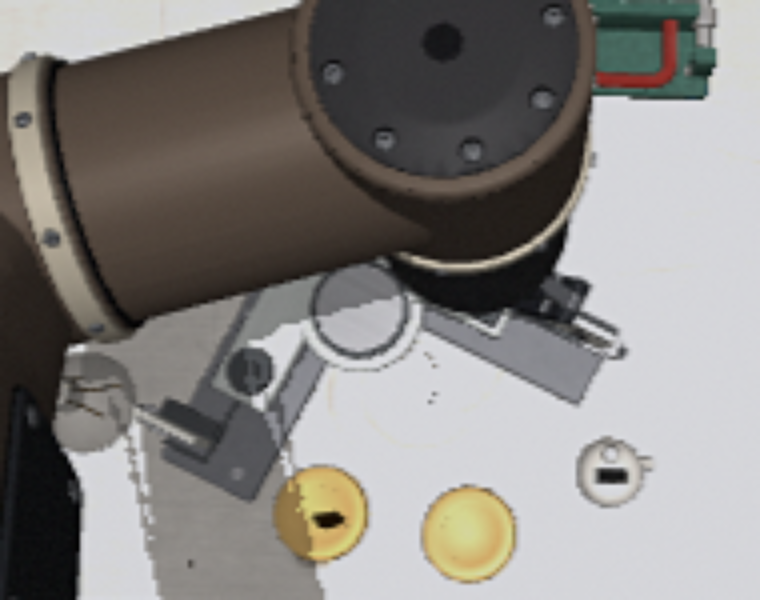

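The square pointer tip and clip are still visible in the top view, around crop (590, 330). Descending.

Emit:
send_rows:
  commands:
    - [[0,0,0.1],[0,0,0],0]
    - [[0,0,0.1],[0,0,0],0]
    - [[0,0,0.07],[0,0,0],0]
    - [[0,0,0.03],[0,0,0],0]
    - [[0,0,0.03],[0,0,0],0]
    - [[0,0,0.03],[0,0,0],0]
    - [[0,0,0.02],[0,0,0],0]
    - [[0,0,0],[0,0,0],0]
    - [[0,0,0],[0,0,0],0]

```text
t: 13.08
tool_pos: [532.7, -44.1, 85.2]
tool_rot: [[-0.912, 0.409, 0.0], [0.409, 0.912, -0.0], [-0.0, 0.0, -1.0]]
force: [-0.6, -0.3, 1.6]
grip_width: 0.1
finger_force: 1.0
```

```bash
python3 m.py top square 45 pics/s1.png
```

```text
t 13.08 pos [532.7 -44.1  85.2] F [-0.6 -0.3  1.6] grip 0.1 world d [-532.7   44.1  -10.2] tool units [ 4.2 -1.5  0.1] xaxis yaw 155.8 zax [ 0. -0. -1.]
cols 321 rows 204
[[296 288 279 267 176 174 172 170 169 157 161 162 162 162 161   0   1  -1  -1   0   2   0  -1]
 [285 276 266 185 175 172 171 169 168 167 166 163 163 161 161   0  -1  -1   1   0   1   2  -1]
 [271 264 185 182 180 173 170 170 168 165 163 162 160 162 158   2   1   1   0  -1   0   0   0]
 [259 179 181 180 156 163 170 169 167 165 164 163 162 161  -1   0   0   0   0   0   1   0   1]
 [135 141 143 146 155 154 155 163 165 164 162 162 161 158  20   9   0   0   0   1   1  -2   0]
 [138 142 145 154 156 154 155 158 162 161 162 161 160  77  20  21  19   8   0   1   0   1   0]
 [135 143 146 156 155 154 157 159 161 161 163 160 160  77  76  77  20  22  21   9   0   0  -1]
 [ 11 127 136 143 150 156 158 161 162 162 161 161  69  76  77  78  76  78  20  20  20  10   0]
 [ 10  11  10  10 134 141 148 157 163 162 162 158  56  67  70  76  77  76  78  78  20  21  20]
 [ 11   9   9  10  11  10   9  11 159 157 161  31  40  47  56  61  70  77 
[... 399 characters left out ...]
]
 [ 10   9  11  12  11  10   9  12  11  10  10  10  10  12   9  11  10   9  42  43  47  47  46]
 [ 10  10  10  10   9  12  11  11  10  11  11  12   9  10  11  10   9  10  10   7   0  41   1]
 [ 11  11  11  11   9  12   9  10  10  11  11  10  11  11  10  11  10  11   9   0  -1   0   0]
 [ 10  12  10  10  11  10   9  10  10  11  12  10  10  10  10  11   9  10   7   1   0   1   0]
 [ 11  11   9  12  11  11  10  10  12  11  10  10  10   9  10  10  10   9   0   0   1  -2   0]
 [ 10  10  11  10  12  10  10  10  10  10  10  10  10   9  10  11   9   8   1   0   0   1   1]
 [  9  11  10  11  10  10   9  11  10  11  10  10   9  10  11  10  10   0   0   0  -1  -1   2]]
F [-0.  -0.9  2.2] [0.5 0.3 0.2]
```

Emit:
send_rows:
  commands:
    - [[0,0,0.02],[0,0,0],0]
    - [[0,0,0.02],[0,0,0],0]
    - [[0,0,0.013],[0,0,0],0]
    - [[0,0,0],[0,0,0],0]
    - [[0,0,0],[0,0,0],0]
    - [[0,0,0],[0,0,0],0]

```text
t: 14.13
tool_pos: [532.4, -44.2, 78.5]
tool_rot: [[-0.912, 0.409, -0.0], [0.409, 0.912, -0.0], [0.0, -0.0, -1.0]]
force: [-0.7, -2.8, 3.9]
grip_width: 0.1
finger_force: 2.1
```

```bash
python3 m.py top square 45 pics/s2.png | sed -n '1,2p;11,18p;24p'
```

```text
t 14.13 pos [532.4 -44.2  78.5] F [-0.7 -2.8  3.9] grip 0.1 world d [-532.4   44.2   -3.5] tool units [ 4.2 -1.5  0. ] xaxis yaw 155.8 zax [-0. -0. -1.]
cols 321 rows 204
 [  9  11  11 126 135 142 151 155 155 155 155 154  56  65  69  78  77  77  77  77  21  20  20]
 [  9   9  11  11  11  11 134 142 152 156 154 152  41  46  57  61  70  76  77  78  77  78  20]
 [ 10  11  11  10  10  11  11  11   9  44 148  12  21  31  40  45  53  62  70  76  78  77  77]
 [ 11  11   9  10  10  10  10  10   9  10  10  45  42  10  41  31  37  45  54  63  69  77  47]
 [ 10   9  10  10   9  10  10  11   9  11  11  11  10  10  42  42  43  29  37  45  53  60  45]
 [ 10  10  10  10  10  10  10  11  10  10  10  10   9   8  10  11  42  43  43  47  46  46  45]
 [ 11  12  11  10  10   9  10  10  11  10  10  10  11  10  10  11  10  10  41  43  46  46  48]
 [ 10  11  10   9  10  10  10  10  11  10   9  10  11   9  11   9  11  10   9   8  -2  41  -1]
F [-1.1 -2.7  4.3] [0.6 0.4 0.3]
```

The square pointer tip reads 42 and the finger top 42, so it is level. Holding.

Emit:
send_rows:
  commands:
    - [[0,0,0],[0,0,0],0]
    - [[0,0,0],[0,0,0],0]
    - [[0,0,0],[0,0,0],0]
    - [[0,0,0],[0,0,0],0]
    - [[0,0,0],[0,0,0],0]
    - [[0,0,0],[0,0,0],0]
    - [[0,0,0],[0,0,0],0]
    - [[0,0,0],[0,0,0],0]

```text
t: 15.35
tool_pos: [532.4, -44.1, 78.5]
tool_rot: [[-0.912, 0.409, -0.0], [0.409, 0.912, -0.0], [0.0, -0.0, -1.0]]
force: [-1.3, -4.0, 3.7]
grip_width: 0.2
finger_force: 2.2
```

```bash
python3 m.py top square 45 pics/s3.png | sed -n '1,2p;13,16p;24p'; python3 m.py scene square 45 pics/s4.png
```

```text
t 15.35 pos [532.4 -44.1  78.5] F [-1.3 -4.   3.7] grip 0.2 world d [-532.4   44.1   -3.5] tool units [ 4.2 -1.5  0. ] xaxis yaw 155.8 zax [-0. -0. -1.]
cols 321 rows 204
 [ 11   9  10  11  10  11  11  11   9  43 148   9  20  31  42  45  53  62  70  76  75  77  76]
 [ 11  11  12  10  11  11  11  10  10  10   9  43  43  12  42  29  37  46  52  60  70  76  47]
 [ 11  11  11  11  10  10  10  10   9   9   9   9  10  11  40  43  43  29  37  44  53  59  47]
 [ 10  11   9  11  10  10  10  10  11  11  10   9  11  11  11  11  41  43  42  46  47  47  47]
F [-1.3 -3.6  3.8] [0.4 0.6 0.5]
t 15.9 pos [532.4 -44.1  78.5] F [-0.6 -2.7  3.5] grip -0.1 world d [-532.4   44.1   -3.5] tool units [ 4.2 -1.5  0. ] xaxis yaw 155.8 zax [-0. -0. -1.]
cols 321 rows 197
[[142 139 118 117 124 128 126 124 120  -2  -1  -3  -2  -2   1   0   2  75  -1  -1  -1  -1  -2]
 [136 134 118 121 123 123 121 119  -2  -1  -2   0  -2  -1  75  76  75  76  76  -2  -4   0   0]
 [131 129 116 119 120 115 115  -3  -3   1   0  77  77  75  76  74  71  70  70  -2  -2   1  -2]
 [127 111 116 115 114 111  -1  75  76  76  75  77  73  72  7
[... 983 characters left out ...]
]
 [ 47  47  44   8  13  19  26  24  23  21  19  20  16  16  13  11   9   9   0  -2   0  -1  -1]
 [  8   8   8   9   6  16  21  20  17  16  15  12  11   9   9   7   9   8   0  -1  -1  -2  -3]
 [ 59  10   9  10   8  12  16  13  12  12   9   8  10  10   9   8  10   9   7   0   0   1  -1]
 [ 51   8  10   8   7  10  11  10  11  10   9   8   9   8   9  10   9  11  10  -3  -3  -1  -2]
 [ 49  49   9   6  11   9  10   8   9   8  10   9   9  10   9  10   9   9   9   8  -4  -1   1]
 [ 50  48   8  12  10   9   7   8   7   7  11  10   8  11  10   7   9   9  10   9  -1  -2   1]
 [ 45  43   7  10   7   6  10   9   8   9   9   6   9   7   8  10  10   9   9  11   8  -1  -2]]
F [-1.3 -3.7  4. ] [0.4 0.5 0.7]
```

Both cameras agree it is level. Lifting clear.

Emit:
send_rows:
  commands:
    - [[0,0,-0.04],[0,0,0],0]
    - [[0,0,-0.04],[0,0,0],0]
    - [[0,0,-0.04],[0,0,0],0]
    - [[0,0,-0.04],[0,0,0],0]
    - [[0,0,-0.1],[0,0,0],0]
    - [[0,0,-0.2],[0,0,0],0]
    - [[0,0,-0.2],[0,0,0],0]
    - [[0,0,-0.2],[0,0,0],0]
    - [[0,0,0],[0,0,0],0]
    - [[0,0,0],[0,0,0],0]
    - [[0,0,0],[0,0,0],0]
    - [[0,0,0],[0,0,0],0]

```text
t: 17.45
tool_pos: [531.8, -44.0, 180.9]
tool_rot: [[-0.912, 0.41, -0.001], [0.41, 0.912, 0.0], [0.001, -0.0, -1.0]]
force: [-0.2, -0.5, -0.1]
grip_width: 0.0
finger_force: 0.0
```

```bash
python3 m.py top square 60 pics/s5.png | sed -n '1,2p;10,18p;24p'; python3 -c "
from plant import env
print(env.sign_off())"
```

```text
t 17.45 pos [531.8 -44.  180.9] F [-0.2 -0.5 -0.1] grip 0.0 world d [-531.8   44.  -105.9] tool units [ 4.2 -1.5  0.9] xaxis yaw 155.8 zax [-0.  0. -1.]
cols 321 rows 203
 [ 10   9  10  60  62  61  36  46  55  62  70  75  76  78  77  77  20  17  20   8  -1   0   0]
 [ 11  11  10  10  10  63  61  61  36  44  52  60  71  77  77  77  77  77  20  20  18  10   0]
 [ 10  11  11  11  10  10  10  61  61  61  37  45  55  65  68  77  77  77  77  76  20  21  20]
 [ 10   9  11  10  11  11  11   9  10  61  62  60  39  45  57  62  69  77  75  78  78  77  20]
 [ 11  11  10  11  11  11  11  10   9  11  11  62  63  60  41  45  53  60  69  76  79  76  77]
 [ 11   9  12  10   9  10   9  11  10  11  11  12  12  61  41  31  37  46  54  62  70  76  47]
 [ 10  10  10  11  10   9  10  12   9  12  11  11  10  10  42  42  41  30  37  45  55  61  46]
 [ 11  11  10  10   9  10  11  11  10  11   9   9  11  10  12  11  42  43  42  45  46  43  46]
 [ 10  10  11  11   9  10  11  10  10  11  10  10   9  10  10  10  11   9  43  42  47  47  46]
F [0.1 0.  0. ] [0.5 0.6 0.3]
the job is handed in; nothing more can be done
None
```

The job is handed in at about 18 s, with no verdict returned: both pads, round first, were pressed until the pointer was within about 1 mm of its index by camera depth, held for over a second, and seen to spring back to 60 mm; the bystanders were not re-measured before hand-in.

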